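Point out the unsealed waste bottle and log it

TASK

One waste bottle in the spill tray has been left open with a funnel in its neck: report it by pointing down at the funnel's mouth with the fingertips a few centimetres above it for two seconds, then pointing in the same way at the loose wide cap on the bench that belongs to that bottle, again for two seconds. Then press the round button on the white logging box fully down, let it spring back, and move clear. Touch and lift none of the other things on the bench, and do not point at any other bottle, cap or funnel: pass well above them.

Things in the scene. Friction and masses are not known exactly. Their poses are not given: they have to be found in the camera images.
- funnel_bottle: 250 ml amber glass bottle, 68 mm diameter, white paper label, stands upright loose in the spill tray (its underside 5 mm above the bench). The one left open: a shiny aluminium funnel is fitted in its neck (funnel rim 88 mm diameter, 150 mm above the bottle's underside). Origin at the centre of its underside, z up.
- funnel_mouth (a point): centre of the open mouth of the funnel in the bottle's neck, at rim height (150 mm above the bottle's underside, 155 mm above the bench); z up
- capped_bottle_a: 250 ml amber glass bottle, 68 mm diameter, white paper label, stands upright loose in the spill tray (its underside 5 mm above the bench). Closed with a black screw cap 45 mm wide; top of the cap 110 mm above its underside. Origin at the centre of its underside.
- capped_a_top (a point): centre of the top of capped bottle a's cap, 115 mm above the bench; z up
- capped_bottle_b: 250 ml amber glass bottle, 68 mm diameter, white paper label, stands upright loose in the spill tray (its underside 5 mm above the bench). Closed with a black screw cap 45 mm wide; top of the cap 110 mm above its underside. Origin at the centre of its underside.
- capped_b_top (a point): centre of the top of capped bottle b's cap, 115 mm above the bench; z up
- wide_cap: loose black screw cap lying flat on the bench between robot and tray, 45 mm diameter, 18 mm high: the cap missing from the open bottle. Origin at the centre of its underside.
- wide_cap_top (a point): centre of the top of the wide cap, 18 mm above the bench; z up
- small_cap: loose black vial cap lying on the bench, 22 mm diameter, 14 mm high. Origin at the centre of its underside.
- small_cap_top (a point): centre of the top of the small vial cap, 14 mm above the bench; z up
- spare_funnel: spare aluminium funnel standing mouth down on the bench, stem up, 76 mm diameter at the foot, 70 mm high, loose. Origin at the centre of its underside.
- spare_funnel_top (a point): top of the spare funnel's upright stem, 70 mm above the bench; z up
- log_button_top (a point): centre of the top face of the logging box's round grey push button (40 mm diameter). The white box (120 x 90 mm, 45 mm high, fixed) stands on the bench to the robot's right; the button faces straight up. It stands proud of the box in a black collar; fully pressed it is 6 mm lower; it springs back
- log_box: the white logging box, 120 x 90 mm, 45 mm high, fixed, with the push button. Origin at the centre of its underside.
- log_button (a joint): travel of the push button in m: 0 released, 0.006 fully pressed; a spring, about 4 N when fully down
- tray: fixed grey plastic spill tray that holds the three bottles in one row along its own y axis, about 115 mm apart; 140 x 380 mm, 35 mm high, walls and floor 5 mm. Origin at the centre of its underside.
- vial_rack: fixed white rack of small capped vials, 90 x 160 mm, 82 mm high, at the left. Origin at the centre of its underside.
- wash_bottle: white plastic bottle, 60 mm diameter, 140 mm high, loose, at the left. Origin at the centre of its underside.
- beaker: clear open beaker, 66 mm diameter, 80 mm high, loose, at the right beyond the logging box. Origin at the centre of its underside.
Things that resemble listed ones, but are neither listed nor needed, are in the scene too. Leave any blue or turquoise look-alike of the spare_funnel alone.

How it is judged:
On the way, in this order (a step that is already met when the one before it is completed fails the run):
1. the fingertips point at the mouth of the funnel in the open bottle: grasp point within 25 mm of its axis and 8 to 100 mm above the rim, for 1.5 s (horizontal distance between the grasp point and funnel_mouth below 0.025 m and z of the grasp point in the frame of funnel_mouth between 0.008 and 0.1 m), for 1.5 s.
2. the fingertips point at the loose wide cap: grasp point within 25 mm of its axis and 8 to 100 mm above its top, for 1.5 s (horizontal distance between the grasp point and wide_cap_top below 0.025 m and z of the grasp point in the frame of wide_cap_top between 0.008 and 0.1 m), for 1.5 s.
3. the log button is pressed down by at least 4.5 mm, by the fingers (value of joint log_button above 0.0045 m and contact force between the fingers and log_box above 0.5 N), for 0.1 s.
At the end, for the whole second after the job is handed in: The button is released (under 1 mm), and every bottle, cap, funnel and the beaker stands upright (within 0.1 rad), at rest, within 6 mm of where it began (value of joint log_button below 0.001 m and distance of each of funnel_bottle, capped_bottle_a, capped_bottle_b, wide_cap, small_cap, spare_funnel, wash_bottle, beaker from where it was at the start of the episode below 0.006 m and angle between each of funnel_bottle, capped_bottle_a, capped_bottle_b, wide_cap, small_cap, spare_funnel, wash_bottle, beaker's own z axis and vertical below 0.1 rad and linear speed of each of funnel_bottle, capped_bottle_a, capped_bottle_b, wide_cap, small_cap, spare_funnel, wash_bottle, beaker below 0.02 m/s); the robot touches nothing.
It fails at once if the robot touches a bottle, a cap, a funnel or the beaker, the tray or the vial rack (over 0.5 N) (contact force between any of the fingers, the arm and funnel_bottle above 0.5 N or contact force between any of the fingers, the arm and capped_bottle_a above 0.5 N or contact force between any of the fingers, the arm and capped_bottle_b above 0.5 N or contact force between any of the fingers, the arm and wide_cap above 0.5 N or contact force between any of the fingers, the arm and small_cap above 0.5 N or contact force between any of the fingers, the arm and spare_funnel above 0.5 N or contact force between any of the fingers, the arm and wash_bottle above 0.5 N or contact force between any of the fingers, the arm and beaker above 0.5 N or contact force between any of the fingers, the arm and tray above 0.5 N or contact force between any of the fingers, the arm and vial_rack above 0.5 N).
It fails at once if a bottle, cap, funnel or the beaker is lifted 12 mm or more (height (world z) of any of funnel_bottle, capped_bottle_a, capped_bottle_b above 0.017 m or height (world z) of any of wide_cap, small_cap, spare_funnel, wash_bottle, beaker above 0.012 m).
It fails at once if the robot points at a wrong thing: the grasp point is within 20 mm of the axis of a capped bottle, the small cap or the spare funnel, and less than 60 mm above its top ((horizontal distance between the grasp point and capped_a_top below 0.02 m and z of the grasp point in the frame of capped_a_top below 0.06 m) or (horizontal distance between the grasp point and capped_b_top below 0.02 m and z of the grasp point in the frame of capped_b_top below 0.06 m) or (horizontal distance between the grasp point and small_cap_top below 0.02 m and z of the grasp point in the frame of small_cap_top below 0.06 m) or (horizontal distance between the grasp point and spare_funnel_top below 0.02 m and z of the grasp point in the frame of spare_funnel_top below 0.06 m)).
It also fails if it takes over 64 s, if anything falls off the work surface, if the arm or the gripper's body presses on something with over 40 N, if the wrist force passes 120 N, or if a joint passes its speed limit or range.

ROBOT

A 7-joint arm with a two-finger parallel gripper is mounted at the origin on the work surface. World frame = base frame: x ahead of the robot, y to its left, z up, the work surface at z = 0. Lengths are in m, angles in rad, forces in N, time in s.
With the tool pointing down it reaches from about 0.4 to 0.85 m from the base axis. Payload 10.4 kg.
Tool frame: the origin (TCP) lies on the centre line of the jaws, within the pads' length; the fingertips stand 17 mm ahead of it and the grasp point (between the pads) lies 2 mm behind it; z points along the fingers, y is the line along which they close (so a half turn about z gives the same grasp; the last joint's range is limited). The gripper opens to 85 mm and grips with 20 to 120 N. Pads are 22 mm wide; open, the fingers measure 114 mm over their backs; the gripper's body (76 mm by 85 mm) begins 54 mm behind the grasp point. The pads swing forward as they close: fully open they stand 13 mm farther back than shut.
Start: joints at [-1.133, 0.332, -0.065, 1.46, 0.022, 1.35, -0.088], TCP at [0.278, 0.56, 0.248] pointing down, gripper open.
Joint ranges: [-2.6, 2.6], [-0.5, 2.12], [-1.47, 1.34], [0.16, 2.42], [-1.27, 4.41], [0.06, 2.06], [-2.6, 2.6]. Speed limits (rad/s): [2.22, 2.22, 2.79, 2.79, 3.14, 3.14, 3.14].

INTERFACE

Orientations are given as a unit quaternion [x, y, z, w].
In Python, from workcell import sensors, imaging, order, spotter gives the robot as it stands. The module is installed in compiled form; this text tells all that it offers.
- The arm moves only by the shell command python3 -m inch 'ROWS' [FORCE]. ROWS is JSON, a list that holds one entry, the list of rows, each a list of 7 numbers: the shift along the tool's x, y, z in m, then the turn, a rotation vector about the tool's x, y, z in rad, then the closure, from -1 (fully open) to 1 (shut). In form: [[[x, y, z, ax, ay, az, hand], ...]]. A call has 1 to 10 rows; each row is the pose to reach, as a shift and turn from the pose commanded when the call began, along the tool's axes at that moment; what a row does not reach only later rows make up. A row lasts 1/10 s, in which the tool goes at most 50 mm and 8.59 degrees, less where a joint would pass 70% of its speed; a pose out of reach is approached as far as the arm can. A call with a gripper value outside its range is refused whole. The fingers move at their own pace and stop on an object; FORCE is the grip in N (left out, the last holds). Time passes only in rows, so rows that repeat a pose let the fingers close. It gives the time, the measured TCP pose, the force, the opening and the grip force at its end, in the units of the state.
- sensors.get_obs(): the state, without advancing time (a new reading comes with each control period).
- imaging.camera(name): name is "scene" or "top" or "wrist"; returns the picture (400x640x3 uint8, blue, green, red); there is no depth.
- imaging.calibration(name): a dict with "mtx" (3x3 intrinsics, pixels), "D" ([k1, k2, p1, p2, k3] as OpenCV has them; the pictures are not rectified), "R" (3x3) and "t" (3): a world point X has camera coordinates R X + t; the wrist camera has in their place "tool_from_camera" (4x4, takes a point from camera to tool coordinates, whose origin is the TCP and whose axes are the flange's). Camera axes: x right, y down, z forward; pixel columns grow to the right and rows downward; lengths in m; the calibration is good to about 2 mm. A picture is of the moment at which its call begins: read the wrist's pose just before it. calibration takes no time and is no camera call.
- order.hand_in(): hands the job in; it is judged then, once.
Trained networks look in the newest picture that a camera, given by its name, has taken for a name from the list of things; names that differ only in an ending like _2 or _b are one class to them, and where a whole thing is asked for, a point or a joint stands for the part that bears it (a point fixed in the world has none). Each returns a list of dicts, best first, with "conf" (0 to 1); they miss things now and then, are a little off and sometimes report something else, mostly with a low value. They report only what shows in the picture. A call takes as long as a camera call. They do not tell look-alikes from the thing itself.
- spotter.look_for(label, camera): "pixel" ([column, row] in pixels, amid what is visible of it).
The state is a dict: "clock": time; "joint_pos": joint angles; "joint_velocities": joint speeds; "tau": joint torques, N m; "position": TCP position; "ee_rot": TCP orientation; "ft_force": force on the tool from outside, world axes, zero at the start; "torque": the same for the moment, N m; "grip_width": opening from 0.0 (shut) to 1.0 (fully open); "grasp_force": force on a finger pad.
Only numpy, scipy, OpenCV 4.12 (cv2) and the standard library are available. Lean on these libraries where they do the work, as an engineer would, in place of code of your own. Each camera call takes 0.05 s, during which the arm holds its last target. There are 200 camera calls.

## Working session

There is one attempt and no reset: what is moved stays moved. The work goes in short steps, Python scripts to look and compute and a shell command to move; the robot and the scene stay as the last step left them, time stands still between calls to the robot, and variables do not carry over. Pictures are saved under pics/ and viewed, at most 10 in all, crops included, and the job is handed in when it is done.

```bash
mkdir -p pics; cat > h.py <<'E'
import numpy as np, cv2
from workcell import sensors, imaging, order, spotter
def ray(name,px,z):
    c=imaging.calibration(name);K=np.array(c["mtx"],float);D=np.array(c["D"],float)
    u=cv2.undistortPoints(np.array([[px]],float),K,D)[0,0]
    R=np.array(c["R"]);t=np.array(c["t"])
    d=R.T@np.array([u[0],u[1],1]);o=-R.T@t
    return o+d*(z-o[2])/d[2]
E
python3 - <<'E'
from h import *
for n in("scene","top"):
    cv2.imwrite(f"pics/{n}.png",imaging.camera(n))
    for l,z in(("funnel_mouth",.155),("funnel_bottle",.06),("wide_cap",.009),("small_cap",.007),("spare_funnel",.035),("log_button_top",.05),("log_button",.05),("log_box",.045),("beaker",.04),("wash_bottle",.07)):
        for r in spotter.look_for(l,n)[:4]: print(n,l,round(r["conf"],2),np.round(r["pixel"]),np.round(ray(n,r["pixel"],z),3))
o=sensors.get_obs();print(o["clock"],o["position"],o["ee_rot"],o["ft_force"])
E
```

```text
scene funnel_mouth 0.95 [361. 273.] [0.638 0.214 0.155]
scene funnel_mouth 0.33 [375. 237.] [0.542 0.196 0.155]
scene funnel_mouth 0.32 [323. 262.] [0.661 0.129 0.155]
scene funnel_bottle 0.86 [362. 272.] [0.593 0.197 0.06 ]
scene funnel_bottle 0.25 [318. 280.] [0.668 0.117 0.06 ]
scene wide_cap 0.63 [298. 193.] [ 0.452 -0.092  0.009]
scene small_cap 0.51 [375. 234.] [0.452 0.162 0.007]
scene spare_funnel 0.97 [241. 201.] [ 0.572 -0.198  0.035]
scene spare_funnel 0.93 [383. 210.] [0.391 0.15  0.035]
scene spare_funnel 0.88 [331. 204.] [0.447 0.018 0.035]
scene spare_funnel 0.64 [282. 245.] [ 0.624 -0.021  0.035]
scene log_button_top 0.69 [242. 147.] [ 0.422 -0.309  0.05 ]
scene log_box 0.69 [245. 158.] [ 0.448 -0.279  0.045]
scene beaker 0.78 [176. 203.] [ 0.676 -0.343  0.04 ]
scene wash_bottle 0.98 [454. 251.] [0.426 0.365 0.07 ]
scene wash_bottle 0.5 [283. 244.] [ 0.635 -0.008  0.07 ]
top funnel_mouth 0.92 [264. 186.] [0.604 0.213 0.155]
top funnel_mouth 0.51 [307. 187.] [0.599 0.088 0.155]
top funnel_bottle 0.73 [263. 183.] [0.629 0.228 0.06 ]
top wide_cap 0.71 [335. 244.] [0.439 
[... 202 characters left out ...]
] [ 0.571 -0.198  0.035]
top spare_funnel 0.74 [294. 265.] [0.373 0.136 0.035]
top spare_funnel 0.67 [333. 246.] [0.431 0.014 0.035]
top log_button_top 0.67 [438. 246.] [ 0.425 -0.31   0.05 ]
top log_button_top 0.43 [306. 186.] [0.617 0.096 0.05 ]
top log_button_top 0.2 [264. 189.] [0.611 0.226 0.05 ]
top log_box 0.67 [432. 241.] [ 0.439 -0.294  0.045]
top log_box 0.39 [314. 193.] [0.598 0.068 0.045]
top beaker 0.71 [440. 164.] [ 0.684 -0.33   0.04 ]
top wash_bottle 0.7 [342. 180.] [ 0.633 -0.019  0.07 ]
top wash_bottle 0.6 [220. 251.] [0.42  0.356 0.07 ]
1.1 [0.27791098 0.55983776 0.24835334] [2.28371176e-01 9.73574139e-01 5.18979727e-05 5.41611982e-06] [-0.06751234 -0.59924752  0.55429188]
```

```bash
python3 - <<'E'
import cv2
t=cv2.imread("pics/top.png")
cv2.imwrite("pics/topc.png",cv2.resize(t[140:300,200:470],None,fx=2.9,fy=2.9,interpolation=cv2.INTER_CUBIC))
E
```

```text
(no output)
```

View pics/scene.png

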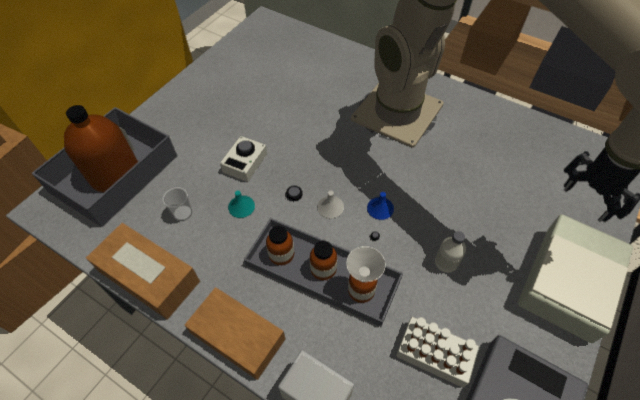

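View pics/topc.png

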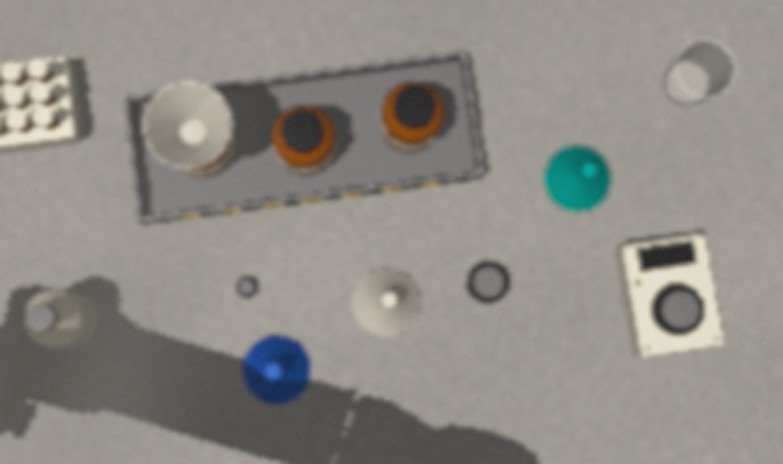

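The scene view shows one row of three bottles in the tray. The open one with the aluminium funnel is at scene (365,264), and the two black-capped ones are at (323,258) and (279,243).

- **Funnel candidates (top view):** (264,183) sits in a bottle neck. The white one at (333,243) stands on the bench (spare), and the blue (295,267) and turquoise (399,201) ones are look-alikes. The one in the bottle is meant.
- **Cap candidates (top view):** (369,237) is about 45 mm wide and (285,239) about 22 mm. The large one is the wide cap, and the enlarged crop confirms it.
- **Button:** top (434,246), in a black collar on the white box.

```bash
python3 - <<'E'
from h import *
from scipy.spatial.transform import Rotation as Ro
o=sensors.get_obs();R=Ro.from_quat(o["ee_rot"]).as_matrix();p=np.array(o["position"]);print(R.round(3))
for n,px,z in(("top",(264.5,183.4),.155),("scene",(365.5,264),.155),("top",(368.6,237.2),.018),("scene",(294,192.5),.018),("top",(434,246.2),.055),("scene",(245,149),.055),("top",(333.5,243),.03),("top",(285.3,238.8),.01)):
    X=ray(n,px,z);d=X-p;d[2]=0
    print(n,px,X.round(3),(R.T@d).round(3))
E
```

```text
[[-0.896  0.445  0.   ]
 [ 0.445  0.896  0.   ]
 [ 0.     0.    -1.   ]]
top (264.5, 183.4) [0.611 0.211 0.155] [-0.453 -0.165 -0.   ]
scene (365.5, 264) [0.614 0.212 0.155] [-0.456 -0.163 -0.   ]
top (368.6, 237.2) [ 0.457 -0.1    0.018] [-0.454 -0.512 -0.   ]
scene (294, 192.5) [ 0.461 -0.097  0.018] [-0.456 -0.507 -0.   ]
top (434, 246.2) [ 0.424 -0.296  0.055] [-0.511 -0.702 -0.   ]
scene (245, 149) [ 0.428 -0.293  0.055] [-0.514 -0.697 -0.   ]
top (333.5, 243) [0.44  0.011 0.03 ] [-0.389 -0.419 -0.   ]
top (285.3, 238.8) [0.456 0.163 0.01 ] [-0.336 -0.276 -0.   ]
```

The two cameras agree to about 4 mm. I'll close the fingers and go over the funnel first.

```bash
python3 -m inch '[[[0,0,-0.02,0,0,0,1],[-0.03,-0.01,-0.02,0,0,0,1],[-0.06,-0.022,-0.02,0,0,0,1],[-0.09,-0.033,-0.02,0,0,0,1],[-0.12,-0.044,-0.02,0,0,0,1],[-0.15,-0.055,-0.02,0,0,0,1],[-0.18,-0.066,-0.02,0,0,0,1],[-0.21,-0.077,-0.02,0,0,0,1],[-0.24,-0.088,-0.02,0,0,0,1],[-0.27,-0.099,-0.02,0,0,0,1]]]'
python3 -m inch '[[[-0.03,-0.01,0,0,0,0,1],[-0.06,-0.021,0,0,0,0,1],[-0.09,-0.032,0,0,0,0,1],[-0.12,-0.043,0,0,0,0,1],[-0.15,-0.054,0,0,0,0,1],[-0.17,-0.06,0,0,0,0,1],[-0.184,-0.065,0,0,0,0,1],[-0.184,-0.065,0,0,0,0,1],[-0.184,-0.065,0,0,0,0,1]]]'
```

```text
clock: 2.1
position: [0.4765, 0.3501, 0.2685]
ee_rot: [0.228, 0.974, 0.0, 0.0]
ft_force: [0.1, 0.4, -0.5]
grip_width: -0.002
grasp_force: 0.0
clock: 3.0
position: [0.6111, 0.2121, 0.2682]
ee_rot: [0.228, 0.974, 0.0, -0.0]
ft_force: [-0.6, 0.6, -0.0]
grip_width: -0.003
grasp_force: 0.0
```

```bash
python3 - <<'E'
from h import *
cv2.imwrite("pics/w1.png",imaging.camera("wrist"))
c=imaging.calibration("wrist");T=np.linalg.inv(np.array(c["tool_from_camera"]))
o=sensors.get_obs();print(o["position"],o["grip_width"],o["clock"])
# pixel of point on tool axis at rim height
for dz in(o["position"][2]-.155,):
    X=T@np.array([0,0,dz,1]);print(cv2.projectPoints(X[None,:3],np.zeros(3),np.zeros(3),np.array(c["mtx"],float),np.array(c["D"],float))[0].ravel())
E
```

```text
[0.61081812 0.21257963 0.26827408] 0.002359370645099238 3.05
[316.56136673 200.37473596]
```

View pics/w1.png

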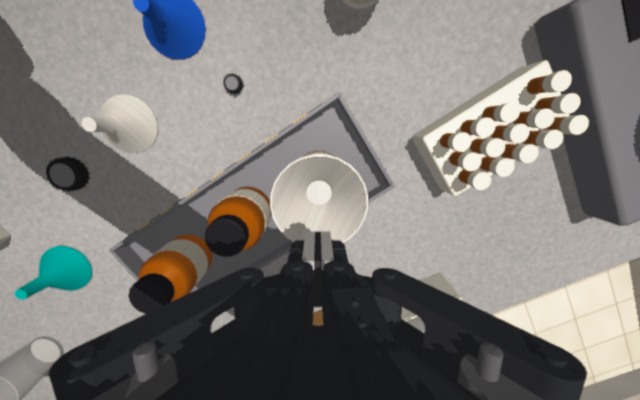

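The wrist view shows the funnel rim centred at about (319,201), and the tool axis projects to (317,200), so I'm aligned to within a few mm. I'll lower to about 58 mm above the rim, hold 2 s and rise.

```bash
python3 -m inch '[[[0,0,0.02,0,0,0,1],[0,0,0.04,0,0,0,1],[0,0,0.055,0,0,0,1],[0,0,0.055,0,0,0,1],[0,0,0.055,0,0,0,1],[0,0,0.055,0,0,0,1],[0,0,0.055,0,0,0,1],[0,0,0.055,0,0,0,1],[0,0,0.055,0,0,0,1],[0,0,0.055,0,0,0,1]]]'
python3 -m inch '[[[0,0,0,0,0,0,1],[0,0,0,0,0,0,1],[0,0,0,0,0,0,1],[0,0,0,0,0,0,1],[0,0,0,0,0,0,1],[0,0,0,0,0,0,1],[0,0,0,0,0,0,1],[0,0,0,0,0,0,1],[0,0,0,0,0,0,1],[0,0,0,0,0,0,1]]]'
python3 -m inch '[[[0,0,0,0,0,0,1],[0,0,0,0,0,0,1],[0,0,0,0,0,0,1],[0,0,0,0,0,0,1],[0,0,-0.02,0,0,0,1],[0,0,-0.04,0,0,0,1],[0,0,-0.055,0,0,0,1],[0,0,-0.055,0,0,0,1]]]'
```

```text
clock: 4.05
position: [0.6117, 0.211, 0.2135]
ee_rot: [0.228, 0.974, 0.0, 0.0]
ft_force: [-0.1, 0.5, 0.0]
grip_width: -0.004
grasp_force: 0.0
clock: 5.05
position: [0.6116, 0.2111, 0.2133]
ee_rot: [0.228, 0.974, 0.0, -0.0]
ft_force: [0.2, -0.4, -0.4]
grip_width: -0.0
grasp_force: 0.0
clock: 5.85
position: [0.6125, 0.2113, 0.2707]
ee_rot: [0.228, 0.974, 0.001, 0.002]
ft_force: [0.6, 0.4, 0.7]
grip_width: 0.002
grasp_force: 0.0
```

```bash
python3 -m inch '[[[0,-0.025,0,0,0,0,1],[0,-0.06,0,0,0,0,1],[0,-0.095,0,0,0,0,1],[0,-0.13,0,0,0,0,1],[0,-0.165,0,0,0,0,1],[0,-0.2,0,0,0,0,1],[0,-0.235,0,0,0,0,1],[0,-0.27,0,0,0,0,1],[0,-0.305,0,0,0,0,1],[0,-0.33,0,0,0,0,1]]]'
python3 -m inch '[[[0,-0.016,0,0,0,0,1],[0,-0.016,0.03,0,0,0,1],[0,-0.016,0.06,0,0,0,1],[0,-0.016,0.08,0,0,0,1],[0,-0.016,0.08,0,0,0,1],[0,-0.016,0.08,0,0,0,1]]]'
python3 - <<'E'
from h import *
cv2.imwrite("pics/w2.png",imaging.camera("wrist"))
c=imaging.calibration("wrist");T=np.linalg.inv(np.array(c["tool_from_camera"]))
o=sensors.get_obs();print(o["position"],o["grip_width"],o["clock"])
X=T@np.array([0,0,o["position"][2]-.018,1]);print(cv2.projectPoints(X[None,:3],np.zeros(3),np.zeros(3),np.array(c["mtx"],float),np.array(c["D"],float))[0].ravel())
E
```

```text
clock: 6.85
position: [0.4635, -0.0866, 0.2675]
ee_rot: [0.229, 0.973, -0.0, -0.0]
ft_force: [1.2, -0.4, -0.5]
grip_width: -0.003
grasp_force: 0.0
clock: 7.45
position: [0.4579, -0.0986, 0.1885]
ee_rot: [0.228, 0.974, -0.0, -0.0]
ft_force: [0.8, -1.2, 0.2]
grip_width: 0.002
grasp_force: 0.0
[ 0.45836024 -0.09866148  0.18917514] 5.003310539728105e-05 7.5
[316.7785878 186.294209 ]
```

View pics/w2.png

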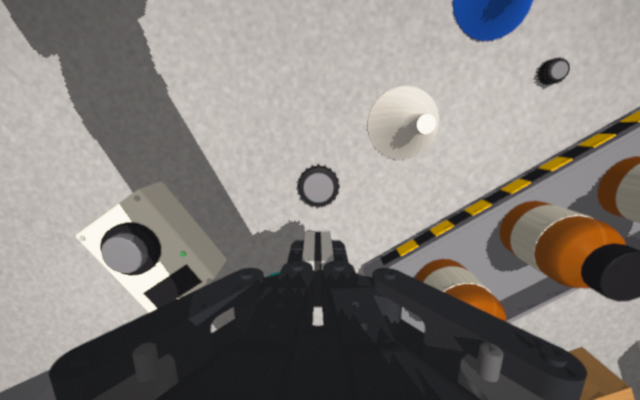

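The wide cap is at (318,186) and the tool axis projects to (317,186), so it is centred. I'll lower 100 mm (about 72 mm above the cap), hold, rise, then move over the button.

```bash
python3 -m inch '[[[0,0,0.03,0,0,0,1],[0,0,0.06,0,0,0,1],[0,0,0.085,0,0,0,1],[0,0,0.1,0,0,0,1],[0,0,0.105,0,0,0,1],[0,0,0.105,0,0,0,1],[0,0,0.105,0,0,0,1],[0,0,0.105,0,0,0,1],[0,0,0.105,0,0,0,1],[0,0,0.105,0,0,0,1]]]'
python3 -m inch '[[[0,0,0,0,0,0,1],[0,0,0,0,0,0,1],[0,0,0,0,0,0,1],[0,0,0,0,0,0,1],[0,0,0,0,0,0,1],[0,0,0,0,0,0,1],[0,0,0,0,0,0,1],[0,0,0,0,0,0,1],[0,0,0,0,0,0,1],[0,0,0,0,0,0,1]]]'
python3 -m inch '[[[0,0,0,0,0,0,1],[0,0,0,0,0,0,1],[0,0,0,0,0,0,1],[0,0,0,0,0,0,1],[0,0,0,0,0,0,1],[0,0,-0.03,0,0,0,1],[0,0,-0.06,0,0,0,1],[0,0,-0.09,0,0,0,1],[0,0,-0.09,0,0,0,1]]]'
python3 -m inch '[[[-0.01,-0.03,0,0,0,0,1],[-0.02,-0.065,0,0,0,0,1],[-0.03,-0.1,0,0,0,0,1],[-0.04,-0.135,0,0,0,0,1],[-0.05,-0.165,0,0,0,0,1],[-0.057,-0.19,0,0,0,0,1],[-0.057,-0.19,0,0,0,0,1],[-0.057,-0.19,0,0,0,0,1]]]'
python3 - <<'E'
from h import *
cv2.imwrite("pics/w3.png",imaging.camera("wrist"))
print([(r["conf"],r["pixel"]) for r in spotter.look_for("log_button_top","wrist")[:2]])
c=imaging.calibration("wrist");T=np.linalg.inv(np.array(c["tool_from_camera"]))
o=sensors.get_obs();print(o["position"],o["ft_force"],o["clock"])
for s in((0,0),(.01,0),(0,.01)):
  X=T@np.array([*s,o["position"][2]-.055,1]);print(cv2.projectPoints(X[None,:3],np.zeros(3),np.zeros(3),np.array(c["mtx"],float),np.array(c["D"],float))[0].ravel())
E
```

```text
clock: 8.5
position: [0.4581, -0.0988, 0.0837]
ee_rot: [0.228, 0.974, 0.0, 0.0]
ft_force: [-0.2, 0.5, 0.5]
grip_width: -0.003
grasp_force: 0.0
clock: 9.5
position: [0.4578, -0.0988, 0.0833]
ee_rot: [0.228, 0.974, 0.0, 0.0]
ft_force: [0.1, 0.0, 0.2]
grip_width: -0.001
grasp_force: 0.0
clock: 10.4
position: [0.4598, -0.0992, 0.177]
ee_rot: [0.228, 0.974, 0.001, 0.003]
ft_force: [0.6, 0.3, 0.3]
grip_width: -0.0
grasp_force: 0.0
clock: 11.2
position: [0.424, -0.2944, 0.1727]
ee_rot: [0.229, 0.973, 0.0, -0.0]
ft_force: [1.3, 0.8, -0.2]
grip_width: -0.002
grasp_force: 0.0
[(0.61, [320.5, 199.9])]
[ 0.42464276 -0.29322946  0.17286271] [ 0.07767002  0.4825027  -0.24914386] 11.3
[316.582929   199.03138965]
[316.57680584 188.23446975]
[327.64915217 199.03708993]
```

View pics/w3.png

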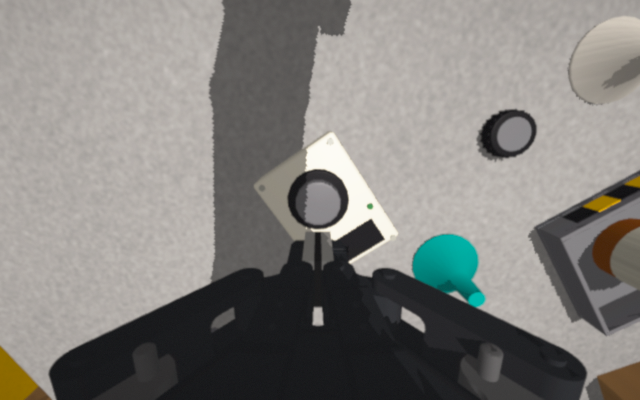

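The button is centred at (319,200) against a tool axis at (317,199), 2 mm off in tool y. I'll go down close to it, then press in small steps while watching the force.

```bash
python3 -m inch '[[[0,0.002,0.03,0,0,0,1],[0,0.002,0.06,0,0,0,1],[0,0.002,0.08,0,0,0,1],[0,0.002,0.088,0,0,0,1],[0,0.002,0.09,0,0,0,1],[0,0.002,0.092,0,0,0,1],[0,0.002,0.094,0,0,0,1],[0,0.002,0.094,0,0,0,1]]]'
python3 -m inch '[[[0,0,0.002,0,0,0,1],[0,0,0.004,0,0,0,1],[0,0,0.004,0,0,0,1]]]'
```

```text
clock: 12.1
position: [0.426, -0.2926, 0.08]
ee_rot: [0.228, 0.974, 0.0, 0.001]
ft_force: [0.6, 1.4, 3.0]
grip_width: 0.0
grasp_force: 1.5
clock: 12.4
position: [0.4261, -0.2928, 0.0776]
ee_rot: [0.228, 0.974, 0.001, 0.001]
ft_force: [-8.3, 7.9, 30.7]
grip_width: -0.0
grasp_force: 15.2
```

30 N against a 4 N spring means the button is bottomed out. I'll hold briefly, release and rise.

```bash
python3 -m inch '[[[0,0,0,0,0,0,1],[0,0,0,0,0,0,1],[0,0,-0.005,0,0,0,1],[0,0,-0.02,0,0,0,1],[0,0,-0.05,0,0,0,1],[0,0,-0.09,0,0,0,1],[0,0,-0.12,0,0,0,1],[0,0,-0.12,0,0,0,1],[0,0,-0.12,0,0,0,1]]]'
python3 - <<'E'
from h import *
a=cv2.imread("pics/top.png");b=imaging.camera("top")
cv2.imwrite("pics/end.png",np.vstack([a[140:300,200:470],b[140:300,200:470]]).repeat(2,0).repeat(2,1)[:600])
E
```

```text
clock: 13.3
position: [0.4254, -0.2928, 0.1955]
ee_rot: [0.228, 0.974, -0.0, 0.001]
ft_force: [-0.7, 0.3, -1.5]
grip_width: -0.002
grasp_force: 0.0
```

View pics/end.png

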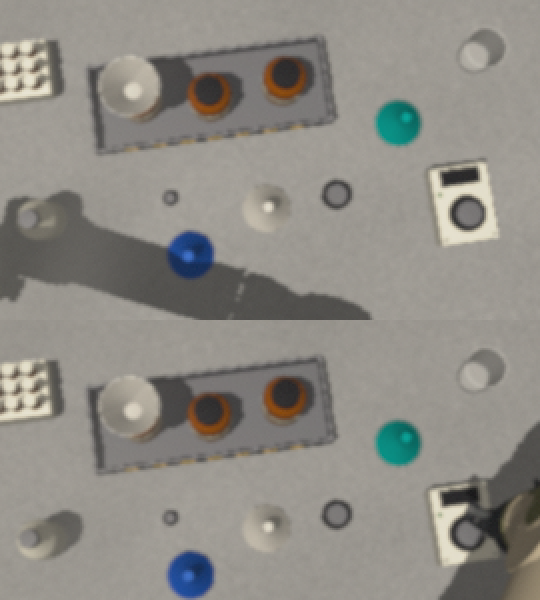

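Before (upper half) and after (lower half) match: the bottles, caps, funnels and beaker are all where they were, and the gripper is clear above the button at about (468,530).

```bash
python3 -c "
from workcell import order
print(order.hand_in())"
```

```text
the job is handed in; nothing more can be done
None
```

I pointed for about 2 s each at the funnel in the open bottle and then at its loose wide cap, pressed the log button to its stop and released it, moved clear, and handed the job in at about 13 s; nothing else looked moved in the final picture, and no verdict came back.

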